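# Pack the booth's electronics into their trays

## Robot

A 7-joint arm with a two-finger parallel gripper is mounted at the origin on the work surface. World frame = base frame: x ahead of the robot, y to its left, z up, the work surface at z = 0. Lengths are in m, angles in rad, forces in N, time in s.
With the tool pointing down it reaches from about 0.425 to 0.925 m from the base axis. Payload 6.8 kg.
Tool frame: the origin (TCP) lies at the very end of the fingers, on their centre line; the grasp point (between the pads) lies 19 mm behind it (r.tcp_to_grasp is the distance from the TCP to the grasp point, in m); z points along the fingers, y is the line along which they close (so a half turn about z gives the same grasp; the last joint's range is limited). The gripper opens to 85 mm and grips with 20 to 120 N. Pads are 22 mm wide; open, the fingers measure 114 mm over their backs; the gripper's body (76 mm by 85 mm) begins 54 mm behind the grasp point. The pads swing forward as they close: fully open they stand 13 mm farther back than shut.
Start: joints at [-0.108, 0.477, 0.022, 1.555, -0.011, 1.109, -0.083], TCP at [0.675, 0, 0.231] pointing down, gripper open.
Joint ranges: [-2.96, 2.96], [-0.34, 2.1], [-1.41, 1.46], [0.24, 2.44], [-1.37, 4.51], [0.17, 1.92], [-2.96, 2.96]. Speed limits (rad/s): [2.39, 2.39, 3.14, 3.14, 3.14, 3.14, 3.14].

## Interface

Orientations are given as a rotation vector (axis times angle).
In Python, from bench import r gives the robot as it stands.
- The arm moves only by the tool step_arm, never from a script. Its argument "moves" is a list of rows, each a list of 7 numbers: the shift along the tool's x, y, z in mm, then the turn, a rotation vector about the tool's x, y, z in rad, then the finger opening in mm, from 0 to 85.4. A call has 1 to 8 rows; each row is the pose to reach, as a shift and turn from the pose commanded when the call began, along the tool's axes at that moment; what a row does not reach only later rows make up. A row lasts 1/10 s, in which the tool goes at most 50 mm and 8.59 degrees, less where a joint would pass 70% of its speed; a pose out of reach is approached as far as the arm can. A call with a gripper value outside its range is refused whole. The fingers move at their own pace and stop on an object; "grip_force" is the grip in N (left out, the last holds). Time passes only in rows, so rows that repeat a pose let the fingers close. It gives the time, the measured TCP pose, the force, the opening and the grip force at its end, in the units of the state.
- r.get_obs(): the state, without advancing time (a new reading comes with each control period).
- r.grab_frame(name): name is "scene" or "side" or "wrist"; returns a dict with "image" (400x640x3 uint8, red, green, blue), "depth" (400x640 float32, m along the optical axis (not along the pixel's ray), 0 where there is no reading), "mtx" (3x3 intrinsics, pixels), "rvec" (rotation vector, rad) and "tvec" (3), from world to camera coordinates, as OpenCV has them. Camera axes: x right, y down, z forward; pixel columns grow to the right and rows downward; lengths in m; the calibration is good to about 2 mm. A picture is of the moment at which its call begins.
- r.hand_in(): hands the job in; it is judged then, once.
The state is a dict: "clock": time; "joints": joint angles; "qvel": joint speeds; "tau": joint torques, N m; "tcp_pos": TCP position; "orientation": TCP orientation; "contact_force": force on the tool from outside, world axes, zero at the start; "moment": the same for the moment, N m; "grip_width": finger opening in m; "gripper_force": force on a finger pad.
Only numpy, scipy, OpenCV 4.12 (cv2) and the standard library are available. Lean on these libraries where they do the work, as an engineer would, in place of code of your own. Each camera call takes 0.05 s, during which the arm holds its last target. There are 200 camera calls.

## Task

Pack up the exhibit: put the two green amplifier modules in the blue tray, one in each compartment, the two copper-wound chokes in the yellow tray, one in each compartment, and the black receiver box in the red tray. Set each part down on the tray's floor, flat and the same way up as now, without dropping it, and leave the orange meter and the round green coil disc where they lie.

Things in the scene. Friction and masses are not known exactly. Their poses are not given: they have to be found in the camera images.
- module_a_center (a point): amplifier module A: a green circuit board with silver and copper-coloured parts on top of a black finned heat sink; 60 (its x) x 40 (its y) x 42 mm high, about 120 g, loose. The heat sink has flat sides and fills the lowest 30 mm; the board is at 30 to 32 mm and the parts above it stand in 6 mm from its edges. This point is its centre, 21 mm above its underside; z up. Identical with the other module.
- module_b_center (a point): amplifier module B: a green circuit board with silver and copper-coloured parts on top of a black finned heat sink; 60 (its x) x 40 (its y) x 42 mm high, about 120 g, loose. The heat sink has flat sides and fills the lowest 30 mm; the board is at 30 to 32 mm and the parts above it stand in 6 mm from its edges. This point is its centre, 21 mm above its underside; z up. Identical with the other module.
- choke_a_center (a point): choke coil A: a black ring core wound all round with copper wire, lying flat; 52 mm outer diameter, 34 mm high, about 110 g, loose; to the gripper it is a plain solid round disc. This point is its centre, 17 mm above its underside; z up. Identical with the other choke.
- choke_b_center (a point): choke coil B: a black ring core wound all round with copper wire, lying flat; 52 mm outer diameter, 34 mm high, about 110 g, loose; to the gripper it is a plain solid round disc. This point is its centre, 17 mm above its underside; z up. Identical with the other choke.
- receiver_center (a point): receiver: a plain black metal box with a thin silver frame on its lid and two small brass sockets on its +x end; 60 (its x) x 40 (its y) x 38 mm high (the sockets stand out 5 mm more), about 130 g, loose. This point is its centre, 19 mm above its underside; z up.
- blue_tray: blue plastic tray fixed to the table, 130 (its x) x 190 (its y) x 16 mm high, walls 4 mm thick, floor 4 mm thick. Origin: centre of its underside (on the table), z up. A divider 4 mm thick, its top 12 mm above the table, runs along the tray's x through the middle and makes two equal compartments, each 122 (x) x 89 (y) mm inside, centred at y = +46.5 and y = -46.5 mm.
- yellow_tray: yellow plastic tray fixed to the table, 130 (its x) x 190 (its y) x 16 mm high, walls 4 mm thick, floor 4 mm thick. Origin: centre of its underside (on the table), z up. A divider 4 mm thick, its top 12 mm above the table, runs along the tray's x through the middle and makes two equal compartments, each 122 (x) x 89 (y) mm inside, centred at y = +46.5 and y = -46.5 mm.
- red_tray: red plastic tray fixed to the table, 130 (its x) x 190 (its y) x 16 mm high, walls 4 mm thick, floor 4 mm thick. Origin: centre of its underside (on the table), z up. No divider: one open space of 122 (x) x 182 (y) mm.
- meter: orange handheld multimeter lying on its back, 150 x 75 x 38 mm, with a grey display and a round black dial; origin: centre of its underside. Not part of the job: leave it alone.
- coil_disc: flat round green printed coil, 110 mm diameter, 6 mm thick, lying on the table; origin: centre of its underside. Not part of the job: leave it alone.

How it is judged:
At the end, for the whole second after the job is handed in: Each part is at rest on the floor of its own tray (modules blue, chokes yellow, one on each side of the divider; receiver red): centre within 5 mm of resting height, within 50 mm (x) and 85 mm (y) of the tray's middle, 15 mm or more from the divider's middle, tilt under 0.12 rad (z of module_a_center in the frame of blue_tray between 0.02 and 0.03 m and x of module_a_center in the frame of blue_tray between -0.05 and 0.05 m and y of module_a_center in the frame of blue_tray between -0.085 and 0.085 m and angle between each of module_a_center, module_b_center, choke_a_center, choke_b_center, receiver_center's own z axis and vertical below 0.12 rad and z of module_b_center in the frame of blue_tray between 0.02 and 0.03 m and x of module_b_center in the frame of blue_tray between -0.05 and 0.05 m and y of module_b_center in the frame of blue_tray between -0.085 and 0.085 m and z of choke_a_center in the frame of yellow_tray between 0.016 and 0.026 m and x of choke_a_center in the frame of yellow_tray between -0.05 and 0.05 m and y of choke_a_center in the frame of yellow_tray between -0.085 and 0.085 m and z of choke_b_center in the frame of yellow_tray between 0.016 and 0.026 m and x of choke_b_center in the frame of yellow_tray between -0.05 and 0.05 m and y of choke_b_center in the frame of yellow_tray between -0.085 and 0.085 m and z of receiver_center in the frame of red_tray between 0.018 and 0.028 m and x of receiver_center in the frame of red_tray between -0.05 and 0.05 m and y of receiver_center in the frame of red_tray between -0.085 and 0.085 m and ((y of module_a_center in the frame of blue_tray above 0.015 m and y of module_b_center in the frame of blue_tray below -0.015 m) or (y of module_b_center in the frame of blue_tray above 0.015 m and y of module_a_center in the frame of blue_tray below -0.015 m)) and ((y of choke_a_center in the frame of yellow_tray above 0.015 m and y of choke_b_center in the frame of yellow_tray below -0.015 m) or (y of choke_b_center in the frame of yellow_tray above 0.015 m and y of choke_a_center in the frame of yellow_tray below -0.015 m)) and linear speed of each of module_a, module_b, choke_a, choke_b, receiver below 0.02 m/s); the robot touches nothing.
It fails at once if The meter or the coil disc is moved by more than 15 mm (distance of any of meter, coil_disc from where it was at the start of the episode above 0.015 m).
It fails at once if A part is dropped: nothing touches it while its centre is more than 65 mm above the table ((height (world z) of module_a_center above 0.065 m and contact force between anything else and module_a below 0.01 N) or (height (world z) of module_b_center above 0.065 m and contact force between anything else and module_b below 0.01 N) or (height (world z) of choke_a_center above 0.065 m and contact force between anything else and choke_a below 0.01 N) or (height (world z) of choke_b_center above 0.065 m and contact force between anything else and choke_b below 0.01 N) or (height (world z) of receiver_center above 0.065 m and contact force between anything else and receiver below 0.01 N)).
It also fails if it takes over 128 s, if anything falls off the work surface, if the arm or the gripper's body presses on something with over 40 N, if the wrist force passes 120 N, or if a joint passes its speed limit or range.

## Working session

There is one attempt and no reset: what is moved stays moved. The work goes in short steps, Python scripts to look and compute and a tool call to move; the robot and the scene stay as the last step left them, time stands still between calls to the robot, and variables do not carry over. Pictures are saved under pics/ and viewed, at most 14 in all, crops included, and the job is handed in when it is done.

Besides the shell and the picture viewer there is one more tool, called after "Call:" as name(argument=value, ...), one argument or row to a line, values as JSON. step_arm: Moves the arm, as the interface text tells. Its arguments: {"type":"object","properties":{"moves":{"type":"array","items":{"type":"array","items":{"type":"number"}}},"grip_force":{"type":"number"}},"required":["moves"]}

```bash
mkdir -p pics; cat > h.py <<'E'
import numpy as np,cv2
from bench import r
def cloud(f):
    R=cv2.Rodrigues(np.array(f["rvec"],float))[0];t=np.array(f["tvec"],float).ravel();K=f["mtx"]
    d=f["depth"];v,u=np.mgrid[:d.shape[0],:d.shape[1]]
    c=np.stack([(u-K[0][2])/K[0][0]*d,(v-K[1][2])/K[1][1]*d,d],-1)
    w=(c-t)@R; w[d==0]=np.nan
    return w
E
python3 - <<'E'
from h import *
for n in ("scene","side"):
    f=r.grab_frame(n); np.savez(n+".npz",**f); cv2.imwrite(f"pics/{n}0.png",f["image"][...,::-1])
o=r.get_obs(); print(o["clock"],o["tcp_pos"],o["orientation"],o["contact_force"])
E
```

```text
0.1 [ 6.74469400e-01 -1.68759869e-05  2.30416339e-01] [-2.22065974e+00 -2.22063969e+00  1.95477810e-03] [ 0.59852639 -0.03390129 -0.02309648]
```

View pics/scene0.png

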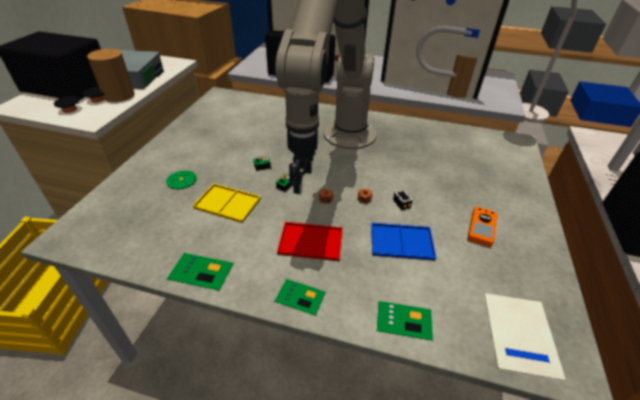

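View pics/side0.png

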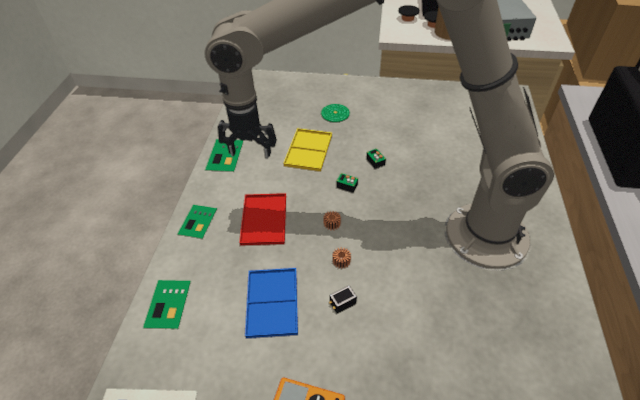

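Both views show the same layout. In the side view the modules are at (376,157) and (347,182), the chokes at (333,219) and (341,258), and the receiver at (343,298). The trays are yellow (308,150), red (264,219) and blue (272,302), with the coil disc at (335,113). I'll get metric poses from colour and depth.

```bash
cat > m.py <<'E'
from h import *
for n in ("scene","side"):
    f=dict(np.load(n+".npz")); w=cloud(f); hsv=cv2.cvtColor(f["image"],cv2.COLOR_RGB2HSV)
    h,s,v=[hsv[...,i].astype(int) for i in range(3)]
    ok=(w[...,0]>.3)&(w[...,0]<1.0)&(abs(w[...,1])<.6)
    print(n,"tablez",np.nanmedian(w[ok&(s<60)][:,2]))
    for c,m in dict(blue=(h>100)&(h<130)&(s>150),yellow=(h>22)&(h<33)&(s>150),red=((h<4)|(h>176))&(s>180)).items():
        m=m&ok&(w[...,2]<.03)&(w[...,2]>-.01); k,l,st,_=cv2.connectedComponentsWithStats(m.astype(np.uint8))
        k=1+np.argmax(st[1:,4]); p=w[l==k][:,:2]; 
        print(c,cv2.minAreaRect((p*1000).astype(np.float32)),len(p))
    m=ok&(w[...,2]>.018)&(w[...,2]<.06); 
    k,l,st,ce=cv2.connectedComponentsWithStats(m.astype(np.uint8))
    for i in range(1,k):
        if st[i,4]<25: continue
        p=w[l==i]; t=p[p[:,2]>np.percentile(p[:,2],90)-.008]
        q=cv2.minAreaRect((t[:,:2]*1000).astype(np.float32))
        print(ce[i].round(),st[i,4],"zmax",p[:,2].max().round(4),np.round(q[0]),np.round(q[1]),round(q[2],1), np.median(f["image"][l==i],0))
E
python3 m.py
```

```text
scene tablez -0.002863378068720607
blue ((579.5396118164062, 291.7008056640625), (133.50587463378906, 187.16897583007812), 10.795013427734375) 1912
yellow ((566.6054077148438, -313.2098693847656), (207.93179321289062, 150.904052734375), 84.93367767333984) 1496
red ((662.3583374023438, 19.178382873535156), (134.2932586669922, 186.43653869628906), 8.844099044799805) 1951
[262. 162.] 135 zmax 0.0442 [ 344. -274.] [38. 60.] 30.8 [17. 86. 39.]
[283. 181.] 123 zmax 0.0397 [ 426. -150.] [41. 63.] 75.2 [11. 81. 33.]
[326. 194.] 130 zmax 0.0347 [457.  12.] [52. 50.] 36.8 [88.5 46.  23.5]
[365. 194.] 131 zmax 0.0338 [415. 143.] [48. 46.] 67.0 [127.  70.  33.]
[403. 198.] 197 zmax 0.0392 [397. 272.] [60. 43.] 35.0 [69. 63. 59.]
[483. 225.] 804 zmax 0.0385 [448. 536.] [ 75. 150.] 81.3 [181. 107.  25.]
side tablez -0.000367399880934917
blue ((577.5498046875, 293.612060546875), (127.63489532470703, 192.4741668701172), 11.046595573425293) 3281
yellow ((574.673583984375, -305.6632080078125), (197.68690490722656, 128.81436157226562), 85.07891845703125) 1419
red ((660.0719604492188, 21.25444793701172), (127.52255249023438, 196.0741424560547), 9.276924133300781) 2121
[375. 157.] 201 zmax 0.0455 [ 342. -272.] [42. 62.] 37.4 [ 31. 108.  68.]
[346. 181.] 229 zmax 0.0448 [ 427. -148.] [39. 57.] 72.0 [ 27. 117.  70.]
[331. 219.] 203 zmax 0.0389 [456.  15.] [47. 50.] 51.6 [109.  67.  45.]
[341. 256.] 240 zmax 0.0389 [413. 143.] [50. 51.] 8.7 [144.   95.   63.5]
[342. 298.] 430 zmax 0.0425 [396. 273.] [60. 42.] 34.9 [40. 38. 39.]
[303. 392.] 967 zmax 0.042 [446. 511.] [151.  49.] 5.3 [178. 139.  58.]
```

```bash
cat > g.py <<'E'
# usage: g.py x y z(mm) psi(deg: world angle of tool y) ... several targets; prints shifts from the present pose
import sys
from h import *
from scipy.spatial.transform import Rotation as Ro
o=r.get_obs(); p=np.array(o["tcp_pos"])*1000; R=Ro.from_rotvec(o["orientation"])
M=R.as_matrix(); print("t",o["clock"],"pos",p.round(1),"psi",np.degrees(np.arctan2(M[1,1],M[0,1])).round(2),"w",round(o["grip_width"]*1000,1),"j",np.round(o["joints"],2))
a=list(map(float,sys.argv[1:]))
for i in range(0,len(a),4):
    x,y,z,ps=a[i:i+4]; s=np.radians(ps); c_,s_=np.cos(s),np.sin(s)
    T=np.array([[-s_,c_,0],[c_,s_,0],[0,0,-1.]]).T
    d=M.T@(np.array([x,y,z])-p); print(a[i:i+4],"shift",d.round(1),"turn",(R.inv()*Ro.from_matrix(T)).as_rotvec().round(3))
E
python3 g.py 427 -149 130 73.6 427 -149 4 73.6
```

```text
t 0.1 pos [674.5  -0.  230.4] psi -0.0 w 85.4 j [-0.11  0.48  0.02  1.56 -0.01  1.11 -0.08]
[427.0, -149.0, 130.0, 73.6] shift [-149.  -247.3  100.8] turn [-1.000e-03 -1.000e-03 -1.285e+00]
[427.0, -149.0, 4.0, 73.6] shift [-149.  -247.1  226.8] turn [-1.000e-03 -1.000e-03 -1.285e+00]
```

Call:
step_arm(
  moves=[
    [-10, -15, 7, 0, 0, -0.1, 85],
    [-30, -50, 20, 0, 0, -0.24, 85],
    [-55, -90, 36, 0, 0, -0.38, 85],
    [-80, -133, 54, 0, 0, -0.52, 85],
    [-105, -175, 70, 0, 0, -0.66, 85],
    [-130, -217, 88, 0, 0, -0.8, 85],
    [-145, -240, 97, 0, 0, -0.94, 85],
    [-149, -247, 100, 0, 0, -1.08, 85],
  ],
)

```text
clock: 0.9
tcp_pos: [0.4227, -0.1511, 0.1296]
orientation: [-0.76, -3.043, 0.002]
contact_force: [-0.4, -0.1, 1.0]
grip_width: 0.0847
gripper_force: 0.0
```

Call:
step_arm(
  moves=[
    [0, 0, 0, 0, 0, -0.1, 85],
    [0, 0, 0, 0, 0, -0.2, 85],
    [0, 0, 0, 0, 0, -0.205, 85],
    [0, 0, 0, 0, 0, -0.205, 85],
  ],
)

```text
clock: 1.3
tcp_pos: [0.4279, -0.149, 0.1312]
orientation: [-0.451, -3.109, -0.0]
contact_force: [-0.7, 0.3, -0.0]
grip_width: 0.085
gripper_force: 0.0
```

```bash
cat > wr.py <<'E'
import sys
from h import *
f=r.grab_frame("wrist"); w=cloud(f); zlo=float(sys.argv[2])/1000 if len(sys.argv)>2 else .02
cv2.imwrite(f"pics/{sys.argv[1]}.png",f["image"][...,::-1])
m=(w[...,2]>zlo)&(w[...,2]<.055)
k,l,st,ce=cv2.connectedComponentsWithStats(m.astype(np.uint8))
for i in range(1,k):
    if st[i,4]<800: continue
    p=w[l==i]; q=cv2.minAreaRect((p[:,:2]*1000).astype(np.float32))
    print(ce[i].round(),st[i,4],"z",np.percentile(p[:,2],[5,95]).round(4),np.round(q[0],1),np.round(q[1],1),round(q[2],1))
E
python3 wr.py w1; python3 g.py 427 -149 4 73.6
```

```text
[630.  88.] 997 z [0.0206 0.0339] [413.2 124.8] [18.5 48.5] 89.3
[148. 141.] 3898 z [0.0252 0.0417] [ 340.8 -274.7] [41.  61.5] 35.0
[498. 173.] 2611 z [0.0224 0.0349] [455.   11.1] [51.5 51.1] 48.3
[315. 192.] 2940 z [0.0311 0.0419] [ 425.9 -149.9] [40.  60.3] 73.6
t 1.35 pos [ 427.9 -149.   131.2] psi 73.5 w 84.9 j [ 0.37  0.26 -0.19  2.15  0.07  0.73  1.41]
[427.0, -149.0, 4.0, 73.6] shift [  0.8  -0.3 127.2] turn [ 0.    -0.    -0.002]
```

View pics/w1.png

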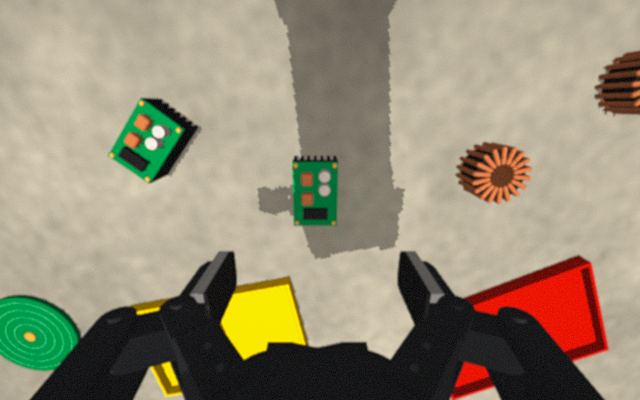

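The wrist view shows the module centred between the fingers at (315,190), at (426,-150) and 73.6°. Next I descend and grip.

Call:
step_arm(
  moves=[
    [1, -1, 25, 0, 0, 0, 85],
    [1, -1, 65, 0, 0, 0, 85],
    [1, -1, 100, 0, 0, 0, 85],
    [1, -1, 120, 0, 0, 0, 85],
    [1, -1, 126, 0, 0, 0, 85],
    [1, -1, 126, 0, 0, 0, 85],
  ],
)

```text
clock: 1.95
tcp_pos: [0.4265, -0.1494, 0.0048]
orientation: [-0.448, -3.108, -0.0]
contact_force: [-0.9, 0.5, 0.7]
grip_width: 0.0849
gripper_force: 0.0
```

Call:
step_arm(
  moves=[
    [0, 0, 0, 0, 0, 0, 30],
    [0, 0, 0, 0, 0, 0, 30],
    [0, 0, 0, 0, 0, 0, 30],
    [0, 0, 0, 0, 0, 0, 30],
    [0, 0, 0, 0, 0, 0, 30],
    [0, 0, 0, 0, 0, 0, 30],
    [0, 0, 0, 0, 0, 0, 30],
    [0, 0, 0, 0, 0, 0, 30],
  ],
  grip_force=50,
)

```text
clock: 2.75
tcp_pos: [0.4275, -0.1499, 0.0064]
orientation: [0.448, 3.108, -0.001]
contact_force: [-2.1, 0.4, 8.3]
grip_width: 0.0393
gripper_force: 50.3
```

Call:
step_arm(
  moves=[
    [0, 0, -5, 0, 0, 0, 30],
    [0, 0, -20, 0, 0, 0, 30],
    [0, 0, -45, 0, 0, 0, 30],
    [0, 0, -75, 0, 0, 0, 30],
    [0, 0, -95, 0, 0, 0, 30],
    [0, 0, -100, 0, 0, 0, 30],
  ],
)

```text
clock: 3.35
tcp_pos: [0.4281, -0.1501, 0.1077]
orientation: [0.447, 3.105, -0.001]
contact_force: [0.4, -0.1, -0.9]
grip_width: 0.039
gripper_force: 50.7
```

```bash
python3 g.py 587 247 105 11 587 247 9 11
```

```text
t 3.35 pos [ 428.1 -150.1  107.7] psi 73.6 w 39.0 j [ 0.37  0.3  -0.2   2.17  0.09  0.67  1.39]
[587.0, 247.0, 105.0, 11.0] shift [-40.3 425.8   2.9] turn [0.002 0.004 1.093]
[587.0, 247.0, 9.0, 11.0] shift [-39.9 425.8  98.9] turn [0.002 0.004 1.093]
```

Call:
step_arm(
  moves=[
    [-1, 12, 0, 0, 0, 0.03, 30],
    [-4, 45, 0, 0, 0, 0.12, 30],
    [-8, 90, 0, 0, 0, 0.24, 30],
    [-13, 135, 0, 0, 0, 0.36, 30],
    [-17, 180, 0, 0, 0, 0.48, 30],
    [-21, 225, 0, 0, 0, 0.6, 30],
    [-25, 270, 0, 0, 0, 0.72, 30],
    [-30, 315, 0, 0, 0, 0.84, 30],
  ],
)

```text
clock: 4.15
tcp_pos: [0.544, 0.1456, 0.1043]
orientation: [-1.683, -2.652, 0.002]
contact_force: [0.8, -0.6, -1.2]
grip_width: 0.039
gripper_force: 50.8
```

```bash
python3 g.py 587 247 105 11
```

```text
t 4.15 pos [544.  145.6 104.3] psi 25.22 w 39.0 j [-0.31  0.45 -0.08  1.93  0.05  0.76  0.02]
[587.0, 247.0, 105.0, 11.0] shift [73.4 82.1 -0.9] turn [-0.002  0.     0.248]
```

Call:
step_arm(
  moves=[
    [25, 28, 0, 0, 0, 0.1, 30],
    [48, 55, 0, 0, 0, 0.18, 30],
    [66, 74, 0, 0, 0, 0.23, 30],
    [73, 82, 0, 0, 0, 0.247, 30],
    [73, 82, 0, 0, 0, 0.247, 30],
    [73, 82, 0, 0, 0, 0.247, 30],
  ],
)

```text
clock: 4.75
tcp_pos: [0.5864, 0.2432, 0.1046]
orientation: [1.991, 2.43, -0.004]
contact_force: [0.3, -1.2, -0.7]
grip_width: 0.0392
gripper_force: 50.7
```

```bash
python3 g.py 587 247 11 11; python3 wr.py w2 60
```

```text
t 4.75 pos [586.4 243.2 104.6] psi 11.33 w 39.2 j [-0.47  0.55 -0.02  1.76  0.02  0.84 -0.31]
[587.0, 247.0, 11.0, 11.0] shift [ 3.8  1.5 93.6] turn [-0.002  0.002  0.006]
```

View pics/w2.png

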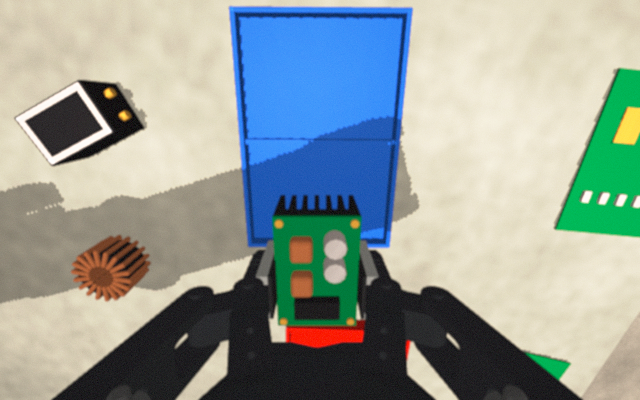

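The module is held level over the near blue compartment, and the tray at (320,130) is aligned with the tool. Next I lower it.

Call:
step_arm(
  moves=[
    [2, 1, 12, 0, 0, 0.006, 30],
    [4, 1, 40, 0, 0, 0.006, 30],
    [4, 1, 68, 0, 0, 0.006, 30],
    [4, 1, 84, 0, 0, 0.006, 30],
    [4, 1, 90, 0, 0, 0.006, 30],
    [4, 1, 93, 0, 0, 0.006, 30],
    [4, 1, 94, 0, 0, 0.006, 30],
    [4, 1, 94, 0, 0, 0.006, 30],
  ],
)

```text
clock: 5.6
tcp_pos: [0.5879, 0.2497, 0.0123]
orientation: [1.998, 2.423, 0.003]
contact_force: [-0.2, 0.4, -0.4]
grip_width: 0.039
gripper_force: 50.7
```

Call:
step_arm(
  moves=[
    [-2, 0, 1, 0, 0, 0, 30],
    [-3, 0, 1, 0, 0, 0, 30],
    [-3, 0, 2, 0, 0, 0, 30],
    [-3, 0, 2, 0, 0, 0, 30],
    [-3, 0, 2, 0, 0, 0, 30],
  ],
)

```text
clock: 6.1
tcp_pos: [0.5882, 0.2461, 0.0105]
orientation: [1.998, 2.423, 0.001]
contact_force: [-2.0, -1.6, 6.8]
grip_width: 0.0395
gripper_force: 51.7
```

Contact is at TCP z 10.5. Next I release and rise.

Call:
step_arm(
  moves=[
    [0, 0, 0, 0, 0, 0, 58],
    [0, 0, 0, 0, 0, 0, 58],
    [0, 0, 0, 0, 0, 0, 58],
    [0, 0, -10, 0, 0, 0, 58],
    [0, 0, -40, 0, 0, 0, 58],
    [0, 0, -80, 0, 0, 0, 70],
    [0, 0, -115, 0, 0, 0, 85],
    [0, 0, -120, 0, 0, 0, 85],
  ],
)

```text
clock: 6.9
tcp_pos: [0.5907, 0.2478, 0.1351]
orientation: [1.996, 2.421, 0.013]
contact_force: [1.2, 0.5, 0.5]
grip_width: 0.0844
gripper_force: 0.0
```

```bash
python3 wr.py w3 26; python3 g.py 341 -274 130 35
```

```text
[ 93. 127.] 4197 z [0.0303 0.0396] [396.8 271.9] [61.7 40.3] 36.7
[312. 194.] 2935 z [0.0351 0.0458] [588.8 248.6] [40.  60.5] 11.1
[119. 262.] 1792 z [0.0276 0.0348] [414.7 143.2] [50.5 51.2] 34.3
t 6.95 pos [589.9 247.4 133.6] psi 10.99 w 84.8 j [-0.48  0.52 -0.02  1.73  0.01  0.88 -0.31]
[341.0, -274.0, 130.0, 35.0] shift [-464.4 -343.7    0.5] turn [ 0.007 -0.    -0.419]
```

Module B is in place at (589,249), top at 46 mm and flat. The receiver is next because it is nearest.

```bash
python3 g.py 397 272 110 -54
```

```text
t 6.95 pos [589.9 247.4 133.6] psi 10.99 w 84.8 j [-0.48  0.52 -0.02  1.73  0.01  0.88 -0.31]
[397.0, 272.0, 110.0, -54.0] shift [  60.8 -184.8   22.5] turn [ 0.005 -0.005  1.134]
```

Call:
step_arm(
  moves=[
    [5, -15, 2, 0, 0, 0.12, 85],
    [16, -48, 6, 0, 0, 0.27, 85],
    [27, -82, 10, 0, 0, 0.42, 85],
    [38, -115, 14, 0, 0, 0.57, 85],
    [49, -149, 18, 0, 0, 0.72, 85],
    [57, -175, 21, 0, 0, 0.87, 85],
    [60, -183, 22, 0.005, -0.005, 1.02, 85],
    [61, -185, 22, 0.005, -0.005, 1.134, 85],
  ],
)

```text
clock: 7.75
tcp_pos: [0.3921, 0.2708, 0.1064]
orientation: [2.988, 0.966, -0.015]
contact_force: [0.3, 0.1, 0.3]
grip_width: 0.0851
gripper_force: 0.0
```

Call:
step_arm(
  moves=[
    [0, 0, 0, 0, 0, 0, 85],
    [0, 0, 0, 0, 0, 0, 85],
  ],
)

```text
clock: 7.95
tcp_pos: [0.3943, 0.2709, 0.1069]
orientation: [2.985, 0.976, -0.011]
contact_force: [-0.3, -0.5, 0.8]
grip_width: 0.0849
gripper_force: 0.0
```

```bash
python3 wr.py w4 25; python3 g.py 397 272 8 -54
```

```text
[18. 17.] 1358 z [0.026  0.0332] [387.2 515.5] [17.2 39.9] 80.8
[517.  21.] 4117 z [0.0283 0.0439] [585.2 248.2] [34.9 61.5] 11.8
[316. 203.] 3666 z [0.0366 0.0396] [396.6 272.4] [60.2 40. ] 36.6
[451. 263.] 1360 z [0.0267 0.0349] [422.2 141.9] [52.1 33. ] 81.2
[575. 309.] 2104 z [0.0264 0.0347] [455.3  13. ] [51.1 51. ] 4.8
t 8.0 pos [394.6 270.8 107. ] psi -53.82 w 84.8 j [-0.9   0.34  0.21  2.13 -0.11  0.69 -1.56]
[397.0, 272.0, 8.0, -54.0] shift [ 3.4  0.6 99. ] turn [-0.001  0.007  0.003]
```

Call:
step_arm(
  moves=[
    [2, 0, 20, 0, 0.007, 0, 85],
    [2, 0, 55, 0, 0.007, 0, 85],
    [2, 0, 85, 0, 0.007, 0, 85],
    [2, 0, 98, 0, 0.007, 0, 85],
    [2, 0, 101, 0, 0.007, 0, 85],
    [2, 0, 101, 0, 0.007, 0, 60],
    [2, 0, 101, 0, 0.007, 0, 45],
    [2, 0, 101, 0, 0.007, 0, 30],
  ],
)

```text
clock: 8.8
tcp_pos: [0.3963, 0.2726, 0.0074]
orientation: [-2.985, -0.971, -0.003]
contact_force: [0.0, 0.1, -0.4]
grip_width: 0.0431
gripper_force: 0.0
```

Call:
step_arm(
  moves=[
    [0, 0, 0, 0, 0, 0, 30],
    [0, 0, 0, 0, 0, 0, 30],
    [0, 0, 0, 0, 0, 0, 30],
    [0, 0, 0, 0, 0, 0, 30],
    [0, 0, 0, 0, 0, 0, 30],
    [0, 0, 0, 0, 0, 0, 30],
  ],
  grip_force=50,
)

```text
clock: 9.4
tcp_pos: [0.3962, 0.2726, 0.0075]
orientation: [-2.985, -0.971, -0.003]
contact_force: [-0.7, -1.3, 6.2]
grip_width: 0.0392
gripper_force: 50.3
```

Call:
step_arm(
  moves=[
    [0, 0, -5, 0, 0, 0, 30],
    [0, 0, -20, 0, 0, 0, 30],
    [0, 0, -45, 0, 0, 0, 30],
    [0, 0, -75, 0, 0, 0, 30],
    [0, 0, -95, 0, 0, 0, 30],
    [0, 0, -100, 0, 0, 0, 30],
  ],
)

```text
clock: 10.0
tcp_pos: [0.3966, 0.2727, 0.1088]
orientation: [-2.984, -0.97, -0.006]
contact_force: [-0.2, 0.1, -1.6]
grip_width: 0.0396
gripper_force: 50.6
```

```bash
python3 g.py 661 21 105 9
```

```text
t 10.0 pos [396.6 272.7 108.8] psi -53.98 w 39.6 j [-0.91  0.33  0.21  2.13 -0.11  0.68 -1.56]
[661.0, 21.0, 105.0, 9.0] shift [ 65.8 359.1   3.3] turn [ 1.000e-03 -6.000e-03 -1.099e+00]
```

Call:
step_arm(
  moves=[
    [2, 12, 0, 0, 0, -0.04, 30],
    [8, 45, 1, 0, 0, -0.14, 30],
    [16, 88, 1, 0, 0, -0.27, 30],
    [24, 132, 2, 0, 0, -0.4, 30],
    [32, 176, 2, 0, 0, -0.53, 30],
    [40, 220, 3, 0, 0, -0.66, 30],
    [48, 264, 3, 0, 0, -0.8, 30],
    [56, 305, 3, 0, 0, -0.93, 30],
  ],
)

```text
clock: 10.8
tcp_pos: [0.6207, 0.0561, 0.1018]
orientation: [-2.228, -2.212, 0.001]
contact_force: [-0.1, -0.1, -1.5]
grip_width: 0.0394
gripper_force: 50.5
```

```bash
python3 g.py 661 21 105 9
```

```text
t 10.8 pos [620.7  56.1 101.8] psi -0.4 w 39.4 j [-0.22  0.54  0.04  1.79 -0.03  0.82 -0.17]
[661.0, 21.0, 105.0, 9.0] shift [-34.8  40.5  -3.4] turn [-0.002 -0.001 -0.164]
```

Call:
step_arm(
  moves=[
    [-15, 18, 0, 0, 0, -0.08, 30],
    [-30, 35, 0, 0, 0, -0.15, 30],
    [-35, 41, 10, 0, 0, -0.164, 30],
    [-35, 41, 35, 0, 0, -0.164, 30],
    [-35, 41, 60, 0, 0, -0.164, 30],
    [-35, 41, 78, 0, 0, -0.164, 30],
    [-35, 41, 86, 0, 0, -0.164, 30],
    [-35, 41, 88, 0, 0, -0.164, 30],
  ],
)

```text
clock: 11.6
tcp_pos: [0.6591, 0.0235, 0.013]
orientation: [-2.044, -2.381, 0.002]
contact_force: [-0.4, -0.3, -1.3]
grip_width: 0.0392
gripper_force: 50.7
```

Call:
step_arm(
  moves=[
    [0, 0, 1, 0, 0, 0, 30],
    [0, 0, 2, 0, 0, 0, 30],
    [0, 0, 2, 0, 0, 0, 30],
  ],
)

```text
clock: 11.9
tcp_pos: [0.6613, 0.0228, 0.0136]
orientation: [-2.046, -2.383, -0.003]
contact_force: [-0.1, -0.4, -2.4]
grip_width: 0.0396
gripper_force: 50.7
```

Call:
step_arm(
  moves=[
    [0, 0, 1, 0, 0, 0, 30],
    [0, 0, 2, 0, 0, 0, 30],
    [0, 0, 2, 0, 0, 0, 30],
    [0, 0, 2, 0, 0, 0, 30],
  ],
)

```text
clock: 12.3
tcp_pos: [0.6612, 0.0227, 0.0117]
orientation: [-2.046, -2.383, -0.002]
contact_force: [-1.3, -0.3, 5.5]
grip_width: 0.0389
gripper_force: 51.5
```

Contact. Next I release, then take the choke at (414,143).

Call:
step_arm(
  moves=[
    [0, 0, 0, 0, 0, 0, 60],
    [0, 0, 0, 0, 0, 0, 60],
    [0, 0, 0, 0, 0, 0, 60],
    [0, 0, -10, 0, 0, 0, 60],
    [0, 0, -40, 0, 0, 0, 60],
    [0, 0, -75, 0, 0, 0, 75],
    [0, 0, -95, 0, 0, 0, 85],
    [0, 0, -100, 0, 0, 0, 85],
  ],
)

```text
clock: 13.1
tcp_pos: [0.6628, 0.0227, 0.1145]
orientation: [2.045, 2.382, 0.008]
contact_force: [0.5, -0.3, -0.1]
grip_width: 0.0852
gripper_force: 0.0
```

```bash
python3 wr.py w5 26; python3 g.py 414.5 143 110 20
```

```text
[ 64. 179.] 2799 z [0.0277 0.035 ] [456.4  12.1] [51.1 51.3] 31.5
[314. 204.] 3637 z [0.0345 0.0435] [661.8  24.1] [40.1 65.2] 9.8
t 13.15 pos [662.2  22.6 113.6] psi 8.7 w 85.3 j [-0.14  0.57  0.01  1.69 -0.01  0.87  0.03]
[414.5, 143.0, 110.0, 20.0] shift [ 156.4 -226.7    2.9] turn [ 0.004 -0.001 -0.197]
```

Receiver is flat in the red tray, top at 42 mm. Choke A at (456,12) is the nearest part, so it goes next.

```bash
python3 g.py 456 12 60 9; python3 - <<'E'
import numpy as np
c=np.array([573,-308]);a=np.radians(-5)
for s in(1,-1): print(c+s*46.5*np.array([-np.sin(a),np.cos(a)]))
E
```

```text
t 13.15 pos [662.2  22.6 113.6] psi 8.7 w 85.3 j [-0.14  0.57  0.01  1.69 -0.01  0.87  0.03]
[456.0, 12.0, 60.0, 9.0] shift [  20.6 -205.7   52.8] turn [ 0.004 -0.001 -0.005]
[ 577.05274204 -261.67694654]
[ 568.94725796 -354.32305346]
```

Call:
step_arm(
  moves=[
    [2, -20, 0, 0, 0, 0, 85],
    [6, -60, 5, 0, 0, 0, 85],
    [11, -105, 15, 0, 0, 0, 85],
    [15, -150, 25, 0, 0, 0, 85],
    [19, -190, 30, 0, 0, 0, 85],
    [20, -204, 32, 0.004, 0, 0, 85],
    [20, -205, 33, 0.004, 0, 0, 85],
    [20, -205, 33, 0.004, 0, 0, 85],
  ],
)

```text
clock: 13.95
tcp_pos: [0.4564, 0.0116, 0.0779]
orientation: [-2.044, -2.381, 0.002]
contact_force: [0.6, 0.5, 0.8]
grip_width: 0.0847
gripper_force: 0.0
```

```bash
python3 wr.py w6 26; python3 g.py 456 12 5 9
```

```text
[276.  24.] 2736 z [0.0289 0.0351] [415.4 130.4] [50.8 27.7] 7.3
[314. 218.] 2918 z [0.0286 0.0349] [455.3  12.3] [50.7 51.4] 37.3
[595. 247.] 6153 z [0.028  0.0433] [661.4  24.2] [42.3 65.8] 9.5
t 14.0 pos [457.1  11.7  78.1] psi 8.71 w 84.9 j [-0.15  0.35 -0.01  2.19  0.    0.6  -0.01]
[456.0, 12.0, 5.0, 9.0] shift [ 0.4 -0.9 73.1] turn [-0.002 -0.002 -0.005]
```

Call:
step_arm(
  moves=[
    [0, -1, 15, 0, 0, 0, 85],
    [0, -1, 45, 0, 0, 0, 85],
    [0, -1, 67, 0, 0, 0, 85],
    [0, -1, 73, 0, 0, 0, 85],
    [0, -1, 73, 0, 0, 0, 70],
    [0, -1, 73, 0, 0, 0, 55],
    [0, -1, 73, 0, 0, 0, 40],
    [0, -1, 73, 0, 0, 0, 40],
  ],
)

```text
clock: 14.8
tcp_pos: [0.4551, 0.0114, 0.0061]
orientation: [-2.045, -2.382, 0.0]
contact_force: [-1.5, -0.5, 4.2]
grip_width: 0.0507
gripper_force: 52.2
```

Call:
step_arm(
  moves=[
    [0, 0, 0, 0, 0, 0, 40],
    [0, 0, 0, 0, 0, 0, 40],
    [0, 0, 0, 0, 0, 0, 40],
    [0, 0, 0, 0, 0, 0, 40],
  ],
  grip_force=50,
)

```text
clock: 15.2
tcp_pos: [0.4551, 0.0114, 0.0061]
orientation: [-2.045, -2.382, 0.0]
contact_force: [0.3, 0.5, 7.7]
grip_width: 0.0506
gripper_force: 52.4
```

Call:
step_arm(
  moves=[
    [0, 0, -5, 0, 0, 0, 40],
    [0, 0, -20, 0, 0, 0, 40],
    [0, 0, -45, 0, 0, 0, 40],
    [0, 0, -75, 0, 0, 0, 40],
    [0, 0, -95, 0, 0, 0, 40],
    [0, 0, -100, 0, 0, 0, 40],
  ],
)

```text
clock: 15.8
tcp_pos: [0.4555, 0.0113, 0.1072]
orientation: [-2.046, -2.383, -0.001]
contact_force: [0.8, 0.9, -1.3]
grip_width: 0.0507
gripper_force: 52.3
```

```bash
python3 g.py 569 -353 105 -5
```

```text
t 15.8 pos [455.5  11.3 107.2] psi 8.7 w 50.7 j [-0.15  0.3  -0.01  2.18  0.    0.67 -0.01]
[569.0, -353.0, 105.0, -5.0] shift [-377.3   57.1    1.6] turn [-0.    -0.001  0.239]
```

Call:
step_arm(
  moves=[
    [-12, 2, 0, 0, 0, 0.01, 40],
    [-45, 7, 0, 0, 0, 0.03, 40],
    [-90, 14, 0, 0, 0, 0.06, 40],
    [-135, 20, 0, 0, 0, 0.09, 40],
    [-180, 27, 0, 0, 0, 0.12, 40],
    [-225, 34, 0, 0, 0, 0.15, 40],
    [-270, 41, 0, 0, 0, 0.18, 40],
    [-315, 48, 0, 0, 0, 0.21, 40],
  ],
)

```text
clock: 16.6
tcp_pos: [0.5482, -0.2956, 0.1021]
orientation: [-2.283, -2.149, 0.007]
contact_force: [1.1, -0.7, -1.3]
grip_width: 0.05
gripper_force: 52.3
```

Call:
step_arm(
  moves=[
    [-25, 2, 0, 0, 0, 0.015, 40],
    [-48, 1, 0, 0, 0, 0.029, 40],
    [-58, 0, 0, 0, 0, 0.029, 40],
    [-62, -4, 0, 0, 0, 0.029, 40],
    [-62, -4, 0, 0, 0, 0.029, 40],
    [-62, -4, 0, 0, 0, 0.029, 40],
  ],
)

```text
clock: 17.2
tcp_pos: [0.5419, -0.353, 0.1039]
orientation: [-2.311, -2.121, 0.003]
contact_force: [-0.5, 0.8, -1.5]
grip_width: 0.0509
gripper_force: 52.3
```

```bash
python3 g.py 569 -353 11 -5;python3 wr.py w7 60
```

```text
t 17.2 pos [ 541.9 -353.   103.9] psi -4.89 w 50.9 j [ 0.38  0.57  0.13  1.73 -0.1   0.85  0.48]
[569.0, -353.0, 11.0, -5.0] shift [ 2.1 27.5 92.7] turn [-0.005 -0.002  0.002]
```

View pics/w7.png

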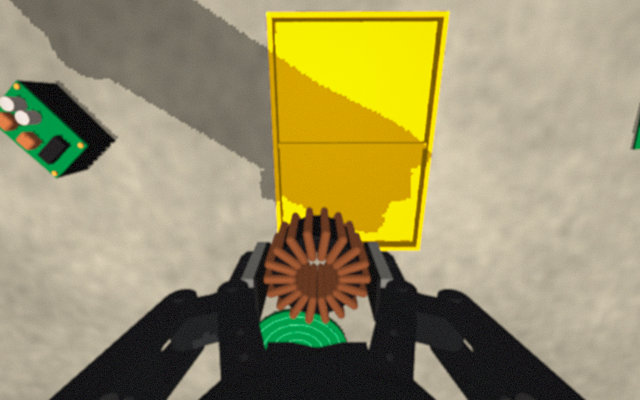

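The choke is held level, and the tray centre line sits about 30 px to the right, which agrees with the +27 mm offset still to go. The coil disc is at (303,335) in this view. I'll measure the tray rim from here.

```bash
python3 - <<'E'
from h import *
f=r.grab_frame("wrist"); w=cloud(f); hsv=cv2.cvtColor(f["image"],cv2.COLOR_RGB2HSV)
h,s,v=[hsv[...,i].astype(int) for i in range(3)]
m=(h>20)&(h<34)&(s>150)&(w[...,2]<.03)&(w[...,2]>.012)
p=(w[m][:,:2]*1000).astype(np.float32); print(cv2.minAreaRect(p),len(p))
m=(h>40)&(h<80)&(s>150)&(w[...,2]<.012)&(w[...,0]>.3); p=w[m]*1000; print(p.min(0),p.max(0))
E
```

```text
((490.7806396484375, -300.2841796875), (189.1333770751953, 300.5682067871094), 85.15483093261719) 4645
[ 342.88111417 -522.55085911    1.68680411] [ 819.21496862 -244.78049853   11.73994326]
```

Call:
step_arm(
  moves=[
    [1, 12, 0, 0, 0, 0, 40],
    [2, 25, 5, 0, 0, 0, 40],
    [2, 28, 30, 0, 0, 0, 40],
    [2, 28, 60, 0, 0, 0, 40],
    [2, 28, 80, 0, 0, 0, 40],
    [2, 28, 89, 0, 0, 0, 40],
    [2, 28, 92, 0, 0, 0, 40],
    [2, 28, 92, 0, 0, 0, 40],
  ],
)

```text
clock: 18.1
tcp_pos: [0.5703, -0.355, 0.0123]
orientation: [-2.313, -2.121, 0.004]
contact_force: [-0.6, 0.7, -0.7]
grip_width: 0.051
gripper_force: 52.3
```

Call:
step_arm(
  moves=[
    [0, 0, 1, 0, 0, 0, 40],
    [0, 0, 2, 0, 0, 0, 40],
    [0, 0, 2, 0, 0, 0, 40],
    [0, 0, 2, 0, 0, 0, 40],
  ],
)

```text
clock: 18.5
tcp_pos: [0.5697, -0.3551, 0.0106]
orientation: [-2.314, -2.121, 0.004]
contact_force: [-0.0, -0.0, -0.8]
grip_width: 0.0508
gripper_force: 52.3
```

Call:
step_arm(
  moves=[
    [0, 0, 1, 0, 0, 0, 40],
    [0, 0, 1, 0, 0, 0, 40],
    [0, 0, 1, 0, 0, 0, 40],
  ],
)

```text
clock: 18.8
tcp_pos: [0.5697, -0.3551, 0.0102]
orientation: [-2.314, -2.121, 0.004]
contact_force: [-2.6, 1.7, 5.6]
grip_width: 0.0509
gripper_force: 53.0
```

Call:
step_arm(
  moves=[
    [0, 0, 0, 0, 0, 0, 68],
    [0, 0, 0, 0, 0, 0, 68],
    [0, 0, 0, 0, 0, 0, 68],
    [0, 0, -10, 0, 0, 0, 68],
    [0, 0, -40, 0, 0, 0, 68],
    [0, 0, -75, 0, 0, 0, 75],
    [0, 0, -95, 0, 0, 0, 85],
    [0, 0, -100, 0, 0, 0, 85],
  ],
)

```text
clock: 19.6
tcp_pos: [0.5716, -0.3562, 0.1128]
orientation: [2.315, 2.121, -0.001]
contact_force: [-0.1, 0.5, -0.3]
grip_width: 0.085
gripper_force: 0.0
```

```bash
python3 wr.py w8 26; python3 g.py 341 -274.5 100 35
```

```text
[ 23. 137.] 3020 z [0.0275 0.0379] [ 342.5 -277.5] [42.7 55.6] 35.5
[314. 202.] 2379 z [0.0294 0.0389] [ 570.9 -354.5] [51.  51.2] 84.5
t 19.65 pos [ 571.1 -355.8  111.9] psi -5.0 w 84.8 j [ 0.37  0.6   0.14  1.67 -0.1   0.89  0.46]
[341.0, -274.5, 100.0, 35.0] shift [  61.  -236.3   11.9] turn [-0.001  0.001 -0.698]
```

Choke A is placed at (571,-354). Module A is next.

Call:
step_arm(
  moves=[
    [4, -18, 1, 0, 0, -0.06, 85],
    [14, -55, 3, 0, 0, -0.17, 85],
    [25, -98, 5, 0, 0, -0.3, 85],
    [37, -142, 7, 0, 0, -0.43, 85],
    [48, -186, 9, 0, 0, -0.56, 85],
    [57, -222, 11, 0, 0, -0.66, 85],
    [61, -236, 12, 0, 0, -0.698, 85],
    [61, -236, 12, 0, 0, -0.698, 85],
  ],
)

```text
clock: 20.45
tcp_pos: [0.3367, -0.2725, 0.0972]
orientation: [-1.448, -2.779, 0.002]
contact_force: [-0.8, 0.7, -0.0]
grip_width: 0.0847
gripper_force: 0.0
```

Call:
step_arm(
  moves=[
    [0, 0, 0, 0, 0, 0, 85],
    [0, 0, 0, 0, 0, 0, 85],
  ],
)

```text
clock: 20.65
tcp_pos: [0.3416, -0.2742, 0.0982]
orientation: [-1.449, -2.784, 0.002]
contact_force: [1.1, -0.0, -0.5]
grip_width: 0.0849
gripper_force: 0.0
```

```bash
python3 wr.py w9 26; python3 g.py 341 -274.5 7 35
```

```text
[314. 207.] 3710 z [0.0313 0.0418] [ 340.4 -274.6] [40.1 61. ] 35.0
t 20.7 pos [ 341.5 -274.1   98.1] psi 35.01 w 84.8 j [ 0.57  0.29 -0.04  2.22  0.02  0.64  1.12]
[341.0, -274.5, 7.0, 35.0] shift [-0.3 -0.4 91.1] turn [-0.003 -0.002  0.   ]
```

Call:
step_arm(
  moves=[
    [0, 0, 15, 0, 0, 0, 85],
    [0, 0, 48, 0, 0, 0, 85],
    [0, 0, 80, 0, 0, 0, 85],
    [0, 0, 91, 0, 0, 0, 85],
    [0, 0, 91, 0, 0, 0, 70],
    [0, 0, 91, 0, 0, 0, 50],
    [0, 0, 91, 0, 0, 0, 30],
    [0, 0, 91, 0, 0, 0, 30],
  ],
)

```text
clock: 21.5
tcp_pos: [0.3406, -0.2744, 0.0085]
orientation: [-1.45, -2.785, 0.002]
contact_force: [-0.8, -0.1, 5.9]
grip_width: 0.039
gripper_force: 51.0
```

Call:
step_arm(
  moves=[
    [0, 0, 0, 0, 0, 0, 30],
    [0, 0, 0, 0, 0, 0, 30],
    [0, 0, 0, 0, 0, 0, 30],
    [0, 0, 0, 0, 0, 0, 30],
    [0, 0, 0, 0, 0, 0, 30],
  ],
  grip_force=50,
)

```text
clock: 22.0
tcp_pos: [0.3406, -0.2743, 0.0085]
orientation: [-1.45, -2.785, 0.002]
contact_force: [-1.0, 0.9, 7.7]
grip_width: 0.0392
gripper_force: 51.2
```

Call:
step_arm(
  moves=[
    [0, 0, -5, 0, 0, 0, 30],
    [0, 0, -20, 0, 0, 0, 30],
    [0, 0, -45, 0, 0, 0, 30],
    [0, 0, -75, 0, 0, 0, 30],
    [0, 0, -95, 0, 0, 0, 30],
    [0, 0, -100, 0, 0, 0, 30],
  ],
)

```text
clock: 22.6
tcp_pos: [0.3412, -0.2746, 0.1097]
orientation: [1.451, 2.786, -0.003]
contact_force: [0.3, 0.0, -1.4]
grip_width: 0.0389
gripper_force: 50.5
```

```bash
python3 g.py 520 50 107 11 569 339 107 11
```

```text
t 22.6 pos [ 341.2 -274.6  109.7] psi 34.99 w 38.9 j [ 0.57  0.27 -0.04  2.21  0.02  0.66  1.12]
[520.0, 50.0, 107.0, 11.0] shift [163.4 332.6   2.1] turn [-0.001  0.001  0.419]
[569.0, 339.0, 107.0, 11.0] shift [372.1 538.5   1.5] turn [-0.001  0.001  0.419]
```

Call:
step_arm(
  moves=[
    [5, 10, 0, 0, 0, 0.01, 30],
    [20, 40, 0, 0, 0, 0.05, 30],
    [40, 80, 0, 0, 0, 0.1, 30],
    [60, 120, 0, 0, 0, 0.15, 30],
    [80, 160, 0, 0, 0, 0.2, 30],
    [100, 200, 0, 0, 0, 0.25, 30],
    [120, 240, 0, 0, 0, 0.3, 30],
    [140, 280, 0, 0, 0, 0.35, 30],
  ],
)

```text
clock: 23.4
tcp_pos: [0.4891, 0.0032, 0.1061]
orientation: [-1.913, -2.486, 0.004]
contact_force: [2.1, -1.1, -1.3]
grip_width: 0.0389
gripper_force: 50.6
```

```bash
python3 g.py 569 338 107 11
```

```text
t 23.4 pos [489.1   3.2 106.1] psi 14.84 w 38.9 j [-0.05  0.35 -0.1   2.09  0.05  0.7   0.08]
[569.0, 338.0, 107.0, 11.0] shift [303.2 163.   -1.1] turn [-0.005 -0.002  0.067]
```

Call:
step_arm(
  moves=[
    [15, 8, 0, 0, 0, 0.01, 30],
    [54, 29, 0, 0, 0, 0.02, 30],
    [94, 51, 0, 0, 0, 0.03, 30],
    [134, 72, 0, 0, 0, 0.04, 30],
    [174, 94, 0, 0, 0, 0.05, 30],
    [214, 115, 0, 0, 0, 0.06, 30],
    [250, 135, 0, 0, 0, 0.067, 30],
    [280, 151, 0, 0, 0, 0.067, 30],
  ],
)

```text
clock: 24.2
tcp_pos: [0.5621, 0.3137, 0.1056]
orientation: [-1.991, -2.424, 0.004]
contact_force: [0.2, 0.4, -1.3]
grip_width: 0.0393
gripper_force: 50.7
```

```bash
python3 g.py 569 338 107 11
```

```text
t 24.2 pos [562.1 313.7 105.6] psi 11.21 w 39.3 j [-0.52  0.56 -0.12  1.73  0.08  0.86 -0.47]
[569.0, 338.0, 107.0, 11.0] shift [22.5 11.5 -1.4] turn [-0.005 -0.002  0.004]
```

Call:
step_arm(
  moves=[
    [12, 6, 0, 0, 0, 0, 30],
    [20, 10, 0, 0, 0, 0, 30],
    [22, 11, 12, 0, 0, 0, 30],
    [22, 11, 40, 0, 0, 0, 30],
    [22, 11, 66, 0, 0, 0, 30],
    [22, 11, 82, 0, 0, 0, 30],
    [22, 11, 90, 0, 0, 0, 30],
    [22, 11, 91, 0, 0, 0, 30],
  ],
)

```text
clock: 25.0
tcp_pos: [0.5685, 0.3336, 0.0146]
orientation: [-1.994, -2.422, 0.007]
contact_force: [0.6, -0.7, 0.3]
grip_width: 0.039
gripper_force: 50.7
```

Call:
step_arm(
  moves=[
    [0, 0, 1, 0, 0, 0, 30],
    [0, 0, 2, 0, 0, 0, 30],
    [0, 0, 2, 0, 0, 0, 30],
    [0, 0, 2, 0, 0, 0, 30],
  ],
)

```text
clock: 25.4
tcp_pos: [0.5692, 0.3351, 0.0144]
orientation: [-1.994, -2.423, 0.002]
contact_force: [0.0, -0.3, -1.4]
grip_width: 0.0393
gripper_force: 50.7
```

Call:
step_arm(
  moves=[
    [0, 0, 1, 0, 0, 0, 30],
    [0, 0, 2, 0, 0, 0, 30],
    [0, 0, 2, 0, 0, 0, 30],
    [0, 0, 2, 0, 0, 0, 30],
  ],
)

```text
clock: 25.8
tcp_pos: [0.5691, 0.3351, 0.0126]
orientation: [-1.993, -2.423, 0.002]
contact_force: [-1.6, -0.9, 5.8]
grip_width: 0.0394
gripper_force: 51.4
```

Call:
step_arm(
  moves=[
    [0, 0, 0, 0, 0, 0, 58],
    [0, 0, 0, 0, 0, 0, 58],
    [0, 0, 0, 0, 0, 0, 58],
    [0, 0, -10, 0, 0, 0, 58],
    [0, 0, -40, 0, 0, 0, 58],
    [0, 0, -75, 0, 0, 0, 75],
    [0, 0, -95, 0, 0, 0, 85],
    [0, 0, -100, 0, 0, 0, 85],
  ],
)

```text
clock: 26.6
tcp_pos: [0.571, 0.3358, 0.1154]
orientation: [-1.995, -2.424, -0.005]
contact_force: [0.8, -0.4, 0.0]
grip_width: 0.0852
gripper_force: 0.0
```

```bash
python3 wr.py w10 26; python3 g.py 414.5 143.2 90 11
```

```text
[314. 203.] 3397 z [0.035  0.0458] [570.1 335.2] [40.1 60.8] 11.2
[316. 291.] 2583 z [0.0314 0.0458] [588.8 248.9] [40. 61.] 11.0
t 26.65 pos [570.5 335.5 114.5] psi 11.11 w 85.4 j [-0.54  0.58 -0.12  1.68  0.08  0.89 -0.49]
[414.5, 143.2, 90.0, 11.0] shift [-158.7 -190.2   24. ] turn [-0.    -0.003  0.002]
```

Module A is placed at (570,335). Choke B is last.

Call:
step_arm(
  moves=[
    [-14, -17, 0, 0, 0, 0, 85],
    [-44, -53, 0, 0, 0, 0, 85],
    [-76, -91, 5, 0, 0, 0, 85],
    [-108, -130, 12, 0, 0, 0, 85],
    [-138, -166, 20, 0, 0, 0, 85],
    [-155, -186, 23, 0, 0, 0, 85],
    [-159, -190, 24, 0, 0, 0, 85],
    [-159, -190, 24, 0, 0, 0, 85],
  ],
)

```text
clock: 27.45
tcp_pos: [0.4128, 0.1414, 0.0877]
orientation: [-1.994, -2.422, 0.005]
contact_force: [1.0, 0.8, -0.4]
grip_width: 0.085
gripper_force: 0.0
```

Call:
step_arm(
  moves=[
    [0, 0, 0, 0, 0, 0, 85],
    [0, 0, 0, 0, 0, 0, 85],
  ],
)

```text
clock: 27.65
tcp_pos: [0.4145, 0.1435, 0.0883]
orientation: [-1.992, -2.424, 0.001]
contact_force: [0.3, 0.8, -0.2]
grip_width: 0.0853
gripper_force: 0.0
```

```bash
python3 wr.py w11 26; python3 g.py 414.5 143.2 6 11
```

```text
[613.  12.] 1333 z [0.0272 0.0385] [570.9 311.2] [36.3 13.4] 9.6
[597. 119.] 6664 z [0.029  0.0451] [588.6 248.7] [42.7 60.1] 11.4
[314. 214.] 2657 z [0.0286 0.0349] [413.3 143.1] [50.5 51.1] 48.9
t 27.7 pos [414.3 143.4  88.2] psi 11.18 w 84.8 j [-0.36  0.31 -0.13  2.22  0.06  0.62 -0.34]
[414.5, 143.2, 6.0, 11.0] shift [-0.4  0.4 82.2] turn [-0.003 -0.002  0.003]
```

Call:
step_arm(
  moves=[
    [0, 0, 15, 0, 0, 0, 85],
    [0, 0, 48, 0, 0, 0, 85],
    [0, 0, 75, 0, 0, 0, 85],
    [0, 0, 82, 0, 0, 0, 85],
    [0, 0, 82, 0, 0, 0, 70],
    [0, 0, 82, 0, 0, 0, 55],
    [0, 0, 82, 0, 0, 0, 40],
    [0, 0, 82, 0, 0, 0, 40],
  ],
)

```text
clock: 28.5
tcp_pos: [0.4139, 0.1427, 0.0075]
orientation: [-1.994, -2.424, 0.0]
contact_force: [-1.1, 0.2, 7.5]
grip_width: 0.0504
gripper_force: 52.3
```

Call:
step_arm(
  moves=[
    [0, 0, 0, 0, 0, 0, 40],
    [0, 0, 0, 0, 0, 0, 40],
    [0, 0, 0, 0, 0, 0, 40],
    [0, 0, 0, 0, 0, 0, 40],
  ],
  grip_force=50,
)

```text
clock: 28.9
tcp_pos: [0.4139, 0.1427, 0.0075]
orientation: [-1.994, -2.424, 0.0]
contact_force: [-2.4, -0.7, 7.2]
grip_width: 0.0505
gripper_force: 52.3
```

Call:
step_arm(
  moves=[
    [0, 0, -5, 0, 0, 0, 40],
    [0, 0, -20, 0, 0, 0, 40],
    [0, 0, -45, 0, 0, 0, 40],
    [0, 0, -75, 0, 0, 0, 40],
    [0, 0, -95, 0, 0, 0, 40],
    [0, 0, -100, 0, 0, 0, 40],
  ],
)

```text
clock: 29.5
tcp_pos: [0.415, 0.1426, 0.1087]
orientation: [-1.995, -2.424, -0.004]
contact_force: [0.3, 0.8, -0.7]
grip_width: 0.0507
gripper_force: 52.3
```

```bash
python3 g.py 577 -262 105 -5
```

```text
t 29.5 pos [415.  142.6 108.7] psi 11.09 w 50.7 j [-0.35  0.27 -0.14  2.2   0.06  0.66 -0.33]
[577.0, -262.0, 105.0, -5.0] shift [-428.2   81.2    2.6] turn [ 0.    -0.003  0.281]
```

Call:
step_arm(
  moves=[
    [-12, 2, 0, 0, 0, 0.01, 40],
    [-45, 8, 0, 0, 0, 0.03, 40],
    [-90, 17, 0, 0, 0, 0.06, 40],
    [-135, 26, 0, 0, 0, 0.09, 40],
    [-180, 34, 0, 0, 0, 0.12, 40],
    [-225, 43, 0, 0, 0, 0.15, 40],
    [-270, 51, 0, 0, 0, 0.18, 40],
    [-315, 60, 0, 0, 0, 0.21, 40],
  ],
)

```text
clock: 30.3
tcp_pos: [0.532, -0.1584, 0.1037]
orientation: [-2.238, -2.197, 0.007]
contact_force: [1.3, -0.2, -0.9]
grip_width: 0.0505
gripper_force: 52.3
```

```bash
python3 g.py 577 -262 105 -5
```

```text
t 30.3 pos [ 532.  -158.4  103.7] psi -1.05 w 50.5 j [ 0.15  0.44  0.03  1.95 -0.02  0.76  0.18]
[577.0, -262.0, 105.0, -5.0] shift [-102.8   46.9   -1.7] turn [-0.007 -0.     0.069]
```

Call:
step_arm(
  moves=[
    [-28, 13, 0, 0, 0, 0.02, 40],
    [-60, 27, 0, 0, 0, 0.04, 40],
    [-88, 40, 0, 0, 0, 0.06, 40],
    [-101, 46, 0, 0, 0, 0.067, 40],
    [-102, 46, 0, 0, 0, 0.067, 40],
    [-102, 46, 0, 0, 0, 0.067, 40],
  ],
)

```text
clock: 30.9
tcp_pos: [0.5764, -0.2571, 0.104]
orientation: [-2.307, -2.124, 0.005]
contact_force: [0.3, 0.8, -0.7]
grip_width: 0.0504
gripper_force: 52.2
```

```bash
python3 g.py 577 -262 13 -5
```

```text
t 30.9 pos [ 576.4 -257.1  104. ] psi -4.73 w 50.4 j [ 0.27  0.55  0.06  1.77 -0.04  0.83  0.28]
[577.0, -262.0, 13.0, -5.0] shift [-5.   1.6 90.9] turn [-0.007 -0.002  0.005]
```

Call:
step_arm(
  moves=[
    [-2, 1, 12, 0, 0, 0, 40],
    [-3, 1, 40, 0, 0, 0, 40],
    [-3, 1, 66, 0, 0, 0, 40],
    [-3, 1, 82, 0, 0, 0, 40],
    [-3, 1, 89, 0, 0, 0, 40],
    [-3, 1, 91, 0, 0, 0, 40],
    [-3, 1, 91, 0, 0, 0, 40],
  ],
)

```text
clock: 31.6
tcp_pos: [0.5783, -0.2611, 0.0146]
orientation: [-2.309, -2.126, 0.003]
contact_force: [0.9, -0.1, -1.3]
grip_width: 0.0506
gripper_force: 52.2
```

Call:
step_arm(
  moves=[
    [0, 0, 1, 0, 0, 0, 40],
    [0, 0, 2, 0, 0, 0, 40],
    [0, 0, 2, 0, 0, 0, 40],
    [0, 0, 2, 0, 0, 0, 40],
  ],
)

```text
clock: 32.0
tcp_pos: [0.5779, -0.2612, 0.0125]
orientation: [-2.309, -2.125, 0.004]
contact_force: [0.2, -0.2, -1.2]
grip_width: 0.0505
gripper_force: 52.2
```

Call:
step_arm(
  moves=[
    [0, 0, 1, 0, 0, 0, 40],
    [0, 0, 1, 0, 0, 0, 40],
    [0, 0, 1, 0, 0, 0, 40],
  ],
)

```text
clock: 32.3
tcp_pos: [0.578, -0.2613, 0.0116]
orientation: [-2.309, -2.125, 0.004]
contact_force: [-2.1, 0.3, 5.6]
grip_width: 0.0504
gripper_force: 52.4
```

Call:
step_arm(
  moves=[
    [0, 0, 0, 0, 0, 0, 68],
    [0, 0, 0, 0, 0, 0, 68],
    [0, 0, 0, 0, 0, 0, 68],
    [0, 0, -10, 0, 0, 0, 68],
    [0, 0, -40, 0, 0, 0, 68],
    [0, 0, -75, 0, 0, 0, 75],
    [0, 0, -115, 0, 0, 0, 85],
    [0, 0, -140, 0, 0, 0, 85],
  ],
)

```text
clock: 33.1
tcp_pos: [0.5795, -0.2618, 0.155]
orientation: [-2.312, -2.127, 0.001]
contact_force: [0.8, -0.1, 0.2]
grip_width: 0.0852
gripper_force: 0.0
```

```bash
python3 wr.py w12 26; python3 - <<'E'
from h import *
f=r.grab_frame("side"); np.savez("side.npz",**f); cv2.imwrite("pics/side1.png",f["image"][...,::-1])
f=r.grab_frame("scene"); np.savez("scene.npz",**f)
E
python3 m.py
```

```text
[315. 189.] 1714 z [0.0299 0.039 ] [ 578.9 -260.9] [50.8 51.1] 55.4
[315. 272.] 1473 z [0.0287 0.0389] [ 571.2 -353.9] [50.9 51. ] 56.6
scene tablez -0.002886878098574318
blue ((579.6885375976562, 291.5478210449219), (132.56800842285156, 187.1610870361328), 11.131458282470703) 1346
yellow ((563.1438598632812, -330.847900390625), (173.074462890625, 152.8563232421875), 84.27436828613281) 729
red ((662.324951171875, 19.590225219726562), (133.7123260498047, 185.7891845703125), 8.692109107971191) 1584
[215. 194.] 157 zmax 0.0387 [ 572. -354.] [47. 50.] 47.0 [123.  62.  23.]
[238. 201.] 165 zmax 0.0391 [ 579. -261.] [50. 47.] 18.3 [91. 45. 18.]
[483. 225.] 806 zmax 0.0415 [448. 536.] [ 74. 153.] 80.9 [183. 108.  25.]
[312. 236.] 289 zmax 0.044 [663.  22.] [44. 60.] 8.9 [69. 54. 42.]
[388. 235.] 255 zmax 0.0458 [588. 248.] [41. 59.] 8.7 [ 9. 92. 41.]
[417. 237.] 261 zmax 0.0452 [569. 334.] [42. 60.] 10.4 [ 9. 91. 40.]
side tablez -0.0006104014527570546
blue ((577.6043090820312, 293.4371337890625), (127.66789245605469, 192.77523803710938), 11.052070617675781) 2510
yellow ((574.6477661132812, -305.7565002441406), (197.49778747558594, 128.83883666992188), 84.88597106933594) 982
red ((660.1194458007812, 21.528182983398438), (127.32135772705078, 196.7705841064453), 9.148021697998047) 1793
[311. 136.] 155 zmax 0.0447 [ 570. -352.] [50. 45.] 26.3 [130.  84.  52.]
[304. 154.] 169 zmax 0.0452 [ 580. -257.] [51. 49.] 73.7 [105.  64.  40.]
[262. 214.] 289 zmax 0.0466 [662.  24.] [39. 64.] 11.4 [49. 36. 37.]
[271. 282.] 356 zmax 0.0481 [588. 250.] [38. 60.] 13.4 [ 27.  124.   75.5]
[271. 312.] 404 zmax 0.0491 [569. 338.] [38. 62.] 11.6 [ 26.5 127.   76. ]
[303. 392.] 966 zmax 0.0404 [446. 510.] [151.  48.] 5.9 [176. 136.  53.]
```

View pics/side1.png

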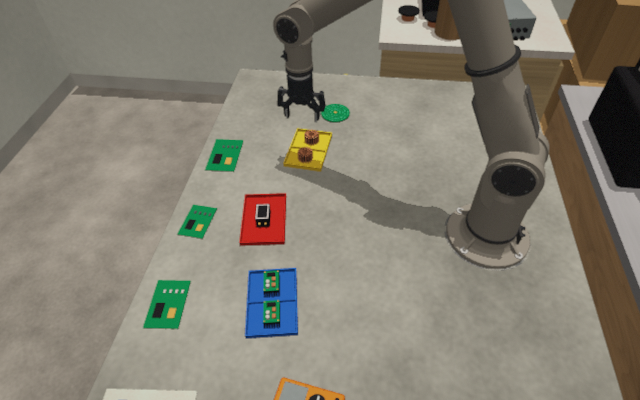

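All five parts are flat in their trays: the chokes at (311,137) and (304,155), the receiver at (263,215), and the modules at (271,282) and (271,313). The meter and coil disc haven't moved, and the gripper is clear of everything.

```bash
python3 -c "
from bench import r
print(r.hand_in())"
```

```text
the job is handed in; nothing more can be done
None
```

I handed the job in at about 33 s: both modules, both chokes and the receiver lie flat in their trays, one module or choke per compartment, and the meter and coil disc were not moved; hand-in returned no verdict.

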